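Sort left and right trolley brackets

ROBOT

A 7-joint arm with a two-finger parallel gripper is mounted at the origin on the work surface. World frame = base frame: x ahead of the robot, y to its left, z up, the work surface at z = 0. Lengths are in m, angles in degrees, forces in N, time in s.
With the tool pointing down it reaches from about 0.425 to 0.875 m from the base axis. Payload 4.7 kg.
Tool frame: the origin (TCP) lies where the fingers leave the gripper's body, on its centre line; the fingertips stand 70 mm ahead of it and the grasp point (between the pads) lies 51 mm ahead of it (env.tip_reach is the distance from the TCP to the fingertips, in m); z points along the fingers, x is the direction in which the jaws open and shut, and the axes are right-handed (so a half turn about z gives the same grasp; the last joint's range is limited). The gripper opens to 87 mm and grips with 3 to 60 N. Pads are 19 mm wide; open, the fingers measure 117 mm over their backs; the gripper's body (75 mm by 190 mm) begins 51 mm behind the grasp point.
Start: joints at [-75.567, 18.392, -4.016, 83.108, 1.295, 78.541, -3.26], TCP at [0.153, 0.632, 0.292] pointing down, gripper open.
Joint ranges: [-163.93, 163.93], [-17.29, 119.83], [-79.2, 71.16], [3.27, 140.29], [-89.18, 269.18], [5.43, 117.66], [-154.24, 154.24]. Speed limits (degrees/s): [147.25, 147.25, 180, 180, 180, 180, 180].

INTERFACE

Orientations are given as [roll, pitch, yaw] about the fixed x, y, z axes, in that order (R = Rz(yaw) Ry(pitch) Rx(roll)).
In Python, from cell import env, optics, order gives the robot as it stands.
- The arm moves only by the shell command python3 -m creep 'ROWS' [FORCE]. ROWS is JSON, a list of rows, each a list of 7 numbers: the shift along the tool's x, y, z in cm, then the turn, a rotation vector about the tool's x, y, z in rad, then the opening, from 0 (shut) to 1 (fully open). A call has 1 to 20 rows; each row shifts and turns the pose as measured when the row begins, along the tool's axes as they then stand; what a row does not reach is not made up. A row lasts 1/10 s, in which the tool goes at most 50 mm and 8.59 degrees, less where a joint would pass 70% of its speed; a pose out of reach is approached as far as the arm can. A call with a gripper value outside its range is refused whole. The fingers move at their own pace and stop on an object; FORCE is the grip in N (left out, the last holds). Time passes only in rows, so rows that do not move let the fingers close. It gives the time, the measured TCP pose, the force and the opening at its end, in the units of the state.
- env.get_obs(): the state, without advancing time (a new reading comes with each control period).
- optics.read_camera(name): name is "scene" or "top" or "wrist"; returns a dict with "frame" (420x560x3 uint8, blue, green, red), "z_map" (420x560 float32, m along the optical axis (not along the pixel's ray), 0 where there is no reading), "fx", "fy", "cx", "cy" (pixels), "distortion" ([k1, k2, p1, p2, k3] as OpenCV has them; the pictures are not rectified), "R" (3x3) and "t" (3): a world point X has camera coordinates R X + t; the wrist camera has in their place "hand_eye" (4x4, takes a point from camera to tool coordinates, whose origin is the TCP and whose axes are the tool frame's). Camera axes: x right, y down, z forward; pixel columns grow to the right and rows downward; lengths in m; the calibration is good to about 2 mm. A picture is of the moment at which its call begins: read the wrist's pose just before it.
- order.sign_off(): hands the job in, once; it reports no verdict.
The state is a dict: "time_s": time; "qpos": joint angles; "joint_velocities": joint speeds; "effort": joint torques, N m; "tool_pos": TCP position; "tool_rot": TCP orientation; "force": force on the tool from outside, world axes, zero at the start; "wrist_torque": the same for the moment, N m; "grip_width": finger opening in m.
Only numpy, scipy, OpenCV 4.12 (cv2) and the standard library are available. Lean on these libraries where they do the work, as an engineer would, in place of code of your own. Each camera call takes 0.05 s, during which the arm holds its last target. There are 200 camera calls.

TASK

Sort the three loose bread-trolley brackets, left-hand from right-hand: put each into the wooden tray that already holds a bracket of the same hand (they are mirror images). Set each one down gently, without dropping it, flat on the tray floor on its ledge, lying the same way round as the bracket already there, and leave the stored brackets and the other things on the bench where they are.

Things in the scene. Friction and masses are not known exactly. Their poses are not given: they have to be found in the camera images.
- left_a_grip (a point): left_a, a loose left-hand trolley bracket: middle of its upright web (half-way along, mid-thickness, 25 above the underside). x runs along the web to the stop end, z up, y left. Web 120 long, 8 thick, 50 tall, but sloping down to 30 over the last 20 mm at the open end. Grip it from above, a finger on each face; below the -y face lies the ledge, 5 thick, reaching to 40 from here.
- left_a: left_a: yellow steel bracket, 120 x 44 x 50, 0.4 to 0.6 kg, lying on its ledge. Flat ledge (worn to bare steel), web along its left edge, stop (a tab 27 tall, 6 thick) across the +x end. Looking along it from open end to stop, the web is on the left. Origin: middle of the underside, 18 from the web's mid-plane; x to the stop, y left, z up.
- left_a_stop (a point): left_a: stop end of the web, 60 along x from the middle-of-web point at the same height
- left_b_grip (a point): left_b, a loose left-hand trolley bracket: middle of its upright web (half-way along, mid-thickness, 25 above the underside). x runs along the web to the stop end, z up, y left. Web 120 long, 8 thick, 50 tall, but sloping down to 30 over the last 20 mm at the open end. Grip it from above, a finger on each face; below the -y face lies the ledge, 5 thick, reaching to 40 from here.
- left_b: left_b: yellow steel bracket, 120 x 44 x 50, 0.4 to 0.6 kg, lying on its ledge. Flat ledge (worn to bare steel), web along its left edge, stop (a tab 27 tall, 6 thick) across the +x end. Looking along it from open end to stop, the web is on the left. Origin: middle of the underside, 18 from the web's mid-plane; x to the stop, y left, z up.
- left_b_stop (a point): left_b: stop end of the web, 60 along x from the middle-of-web point at the same height
- right_a_grip (a point): right_a, a loose right-hand trolley bracket: middle of its upright web (half-way along, mid-thickness, 25 above the underside). x runs along the web to the stop end, z up, y left. Web 120 long, 8 thick, 50 tall, but sloping down to 30 over the last 20 mm at the open end. Grip it from above, a finger on each face; below the +y face lies the ledge, 5 thick, reaching to 40 from here.
- right_a: right_a: yellow steel bracket, 120 x 44 x 50, 0.4 to 0.6 kg, lying on its ledge. Flat ledge (worn to bare steel), web along its right edge, stop (a tab 27 tall, 6 thick) across the +x end. Looking along it from open end to stop, the web is on the right. Origin: middle of the underside, 18 from the web's mid-plane; x to the stop, y left, z up.
- right_a_stop (a point): right_a: stop end of the web, 60 along x from the middle-of-web point at the same height
- left_stored_grip (a point): left_stored, the already stored left-hand trolley bracket: middle of its upright web (half-way along, mid-thickness, 25 above the underside). x runs along the web to the stop end, z up, y left. Web 120 long, 8 thick, 50 tall, but sloping down to 30 over the last 20 mm at the open end. Grip it from above, a finger on each face; below the -y face lies the ledge, 5 thick, reaching to 40 from here.
- left_tray: slatted pale wooden tray for left-hand brackets, fixed, 190 (x) x 230 (y) x 52 tall outside, walls 10 thick, inner floor 10 above the underside. Origin: middle of the underside. The left-hand bracket already in it lies along x, stop end to the +x wall, its ledge's middle about 72 from the tray's middle towards the -y wall. Each tray may stand on either side of the bench.
- right_stored_grip (a point): right_stored, the already stored right-hand trolley bracket: middle of its upright web (half-way along, mid-thickness, 25 above the underside). x runs along the web to the stop end, z up, y left. Web 120 long, 8 thick, 50 tall, but sloping down to 30 over the last 20 mm at the open end. Grip it from above, a finger on each face; below the +y face lies the ledge, 5 thick, reaching to 40 from here.
- right_tray: slatted pale wooden tray for right-hand brackets, fixed, 190 (x) x 230 (y) x 52 tall outside, walls 10 thick, inner floor 10 above the underside. Origin: middle of the underside. The right-hand bracket already in it lies along x, stop end to the +x wall, its ledge's middle about 72 from the tray's middle towards the +y wall. Each tray may stand on either side of the bench.
- bolt_jar: glass jar of bolts with a red lid, 54 across, 72 tall; origin under its middle. Bystander
- grease_tin: silver tin with a green band, 56 across, 55 tall; origin under its middle. Bystander
- spanner: steel spanner, 190 long, lying flat; origin under it, x along it. Bystander
- wire_brush: brush with a wooden handle, 200 long, lying flat; origin under it, x along it. Bystander
- castor_wheel: black trolley wheel with an orange centre, 100 across, 32 thick, lying flat; origin under its middle. Bystander
- tea_mug: white mug, 80 across, 90 tall, handle at its +y side; origin under its middle. Bystander
There are look-alikes about, which are no part of the job. Leave any pink look-alike of the left_b alone. Leave any purple look-alike of the right_a alone.

How it is judged (in metres and radians):
At the end, for the whole second after the job is handed in: Both loose left-hand brackets lie in the left-hand tray, the right-hand one in the right-hand tray, each flat on the floor on its ledge (6 mm, 0.12 rad), stop end to the same (+x) wall as the stored one's, within 0.4 rad of the tray's x axis, released and at rest (x of left_a_grip in the frame of left_tray between -0.045 and 0.045 m and y of left_a_grip in the frame of left_tray between -0.105 and 0.105 m and z of left_a_grip in the frame of left_tray between 0.029 and 0.041 m and angle between each of left_a_grip, left_b_grip, right_a_grip's own z axis and vertical below 0.12 rad and x of each of left_a_stop, left_b_stop in the frame of left_tray above 0 m and angle between the x axis of each of left_a_grip, left_b_grip and the x axis of left_tray, either way round below 0.4 rad and linear speed of each of left_a, left_b, right_a below 0.02 m/s and x of left_b_grip in the frame of left_tray between -0.045 and 0.045 m and y of left_b_grip in the frame of left_tray between -0.105 and 0.105 m and z of left_b_grip in the frame of left_tray between 0.029 and 0.041 m and x of right_a_grip in the frame of right_tray between -0.045 and 0.045 m and y of right_a_grip in the frame of right_tray between -0.105 and 0.105 m and z of right_a_grip in the frame of right_tray between 0.029 and 0.041 m and x of right_a_stop in the frame of right_tray above 0 m and angle between the x axis of right_a_grip and the x axis of right_tray, either way round below 0.4 rad); the robot touches nothing.
It fails at once if a loose bracket is dropped or flung (over 0.6 m/s with no finger on it: a fall of about 20 mm) ((linear speed of left_a above 0.6 m/s and contact force between the fingers and left_a below 0.1 N) or (linear speed of left_b above 0.6 m/s and contact force between the fingers and left_b below 0.1 N) or (linear speed of right_a above 0.6 m/s and contact force between the fingers and right_a below 0.1 N)).
It fails at once if a stored bracket is shoved more than 25 mm (distance of any of left_stored_grip, right_stored_grip from where it was at the start of the episode above 0.025 m).
It fails at once if a bystander is shoved more than 30 mm (distance of any of bolt_jar, grease_tin, spanner, wire_brush, castor_wheel, tea_mug from where it was at the start of the episode above 0.03 m).
It also fails if it takes over 67 s, if anything falls off the work surface, if the arm or the gripper's body presses on something with over 40 N, if the wrist force passes 120 N, or if a joint passes its speed limit or range.

## Working session

There is one attempt and no reset: what is moved stays moved. The work goes in short steps, Python scripts to look and compute and a shell command to move; the robot and the scene stay as the last step left them, time stands still between calls to the robot, and variables do not carry over. Pictures are saved under pics/ and viewed, on a budget of 10 in all, crops included, one or two more only if the job needs it, and the job is handed in when it is done.

```bash
mkdir -p pics; ls
cat > h.py <<'E'
import numpy as np, cv2
from cell import env, optics, order
from scipy.spatial.transform import Rotation as Ro
def cloud(c):
    z=c["z_map"]; H,W=z.shape
    K=np.array([[c["fx"],0,c["cx"]],[0,c["fy"],c["cy"]],[0,0,1]])
    u,v=np.meshgrid(np.arange(W),np.arange(H))
    n=cv2.undistortPoints(np.stack([u,v],-1).reshape(-1,1,2).astype(float),K,np.array(c["distortion"])).reshape(H,W,2)
    P=np.dstack([n*z[...,None],z])
    if "R" in c: X=(P-np.array(c["t"]))@np.array(c["R"])
    else:
        he=np.array(c["hand_eye"]); X=P@he[:3,:3].T+he[:3,3]
        R,t=c["pose"]; X=X@R.T+t
    X[z==0]=np.nan
    return X
def read(n):
    o=env.get_obs(); c=optics.read_camera(n)
    c["pose"]=(Ro.from_euler('xyz',o["tool_rot"],degrees=True).as_matrix(),np.array(o["tool_pos"]))
    return c
E
python3 - <<'E'
from h import *
o=env.get_obs(); print({k:o[k] for k in("time_s","tool_pos","tool_rot","force","grip_width")})
c=read("top"); cv2.imwrite("pics/top0.png",cv2.resize(c["frame"],(784,588)))
X=cloud(c); np.save("top0.npy",X); print(X[::105,::139].round(3).tolist())
c=read("scene"); cv2.imwrite("pics/scene0.png",cv2.resize(c["frame"],(784,588)))
E
```

```text
pics
{'time_s': 0.0, 'tool_pos': array([0.15304725, 0.63130501, 0.2911812 ]), 'tool_rot': array([1.79994428e+02, 1.05821446e-01, 7.63789371e+01]), 'force': array([-0.17418648,  0.35550571, -0.15723482]), 'grip_width': 0.08710301411298257}
[[[1.736, 1.688, -0.758], [1.646, 0.848, -0.753], [1.621, 0.129, -0.754], [1.636, -0.581, -0.758], [1.69, -1.362, -0.74]], [[1.11, 1.586, -0.749], [0.777, 0.464, 0.184], [0.828, 0.101, 0.003], [0.782, -0.277, 0.158], [0.788, -0.671, 0.18]], [[0.559, 1.542, -0.748], [0.509, 0.519, 0.006], [0.51, 0.1, -0.002], [0.509, -0.312, 0.012], [0.502, -0.692, 0.117]], [[0.087, 1.311, -0.442], [0.193, 0.519, -0.005], [0.199, 0.1, -0.003], [0.198, -0.311, 0.005], [0.183, -0.763, -0.0]]]
```

View pics/top0.png

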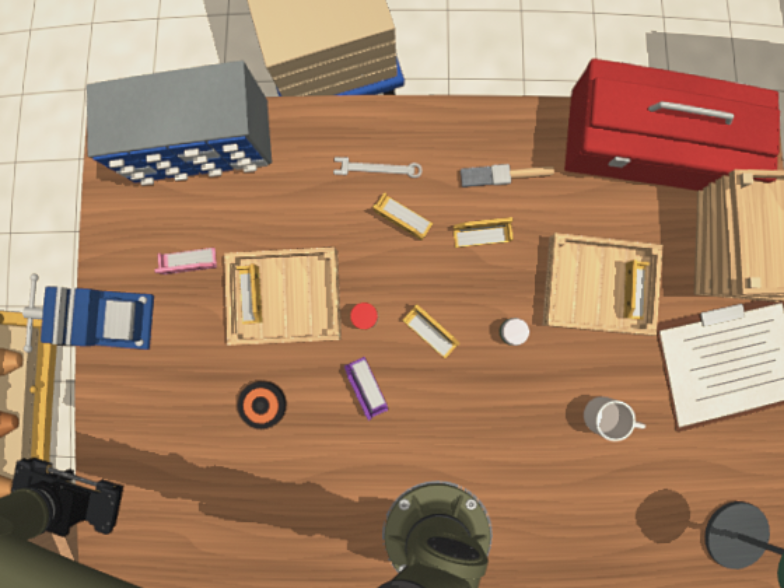

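View pics/scene0.png

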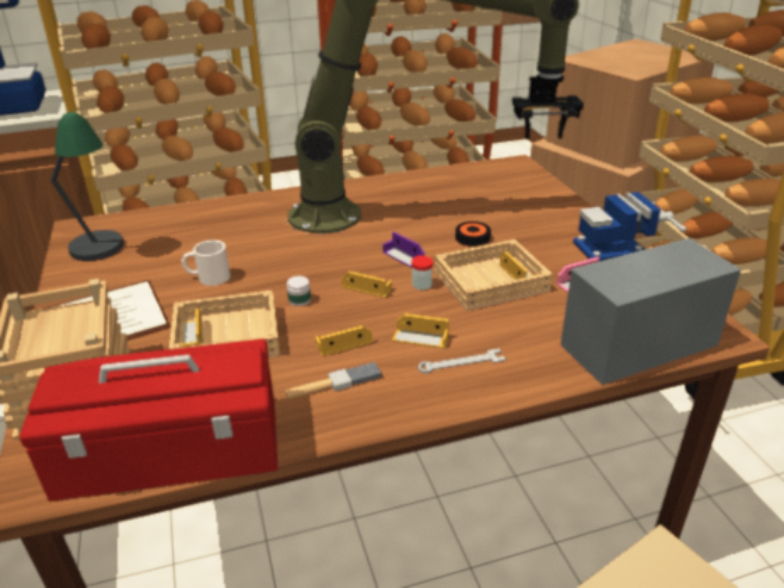

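The two views show loose yellow brackets at top-view pixels (402,216), (482,234) and (430,330). The look-alikes are pink at (187,261) and purple at (367,388). The trays are at (281,297) and (604,284), each holding a stored yellow bracket.

Next I take a close crop and measurements.

```bash
cat > seg.py <<'E'
from h import *
c=read("top"); f=c["frame"]; X=cloud(c)
hsv=cv2.cvtColor(f,cv2.COLOR_BGR2HSV)
m=cv2.inRange(hsv,(18,140,90),(32,255,255))
m[:, :100]=0; m[300:]=0
m=cv2.morphologyEx(m,cv2.MORPH_CLOSE,np.ones((3,3)))
n,l,s,ce=cv2.connectedComponentsWithStats(m)
for i in range(1,n):
    if s[i,4]<40: continue
    P=X[l==i]; P=P[np.isfinite(P).all(1)]
    T=P[(P[:,2]>.036)]; L=P[(P[:,2]<.036)]
    print(i,"px",ce[i].round(),s[i,4],"mean",P.mean(0).round(3),"zr",np.percentile(P[:,2],[5,50,95]).round(3),len(T))
    if len(T)>8:
        r=cv2.minAreaRect(T[:,:2].astype(np.float32)*1000); print("  top rect",np.round(r[0]),np.round(r[1]),round(r[2],1), cv2.boxPoints(r).round().tolist())
# trays: wood high
w=(X[...,2]>.042)&(X[...,2]<.06)
for nm,(a,b) in dict(L=(150,250),R=(380,485)).items():
    mm=np.zeros_like(w); mm[160:255,a:b]=w[160:255,a:b]
    r=cv2.minAreaRect(X[mm][:,:2].astype(np.float32)*1000); print(nm,r,cv2.boxPoints(r).round().tolist())
crop=lambda y0,y1,x0,x1,s: cv2.resize(f[y0:y1,x0:x1],None,fx=s,fy=s,interpolation=cv2.INTER_CUBIC)
cv2.imwrite("pics/crop1.png",np.vstack([crop(130,260,255,375,4)[:520,:480]]))
a=crop(130,260,150,490,2.35); cv2.imwrite("pics/crop1.png",a); print(a.shape)
E
python3 seg.py
```

```text
1 px [283. 155.] 255 mean [0.668 0.085 0.03 ] zr [0.003 0.031 0.051] 111
  top rect [658.  81.] [117.   8.] 57.6 [[624.0, 34.0], [631.0, 30.0], [693.0, 128.0], [686.0, 132.0]]
2 px [347. 162.] 271 mean [ 0.648 -0.103  0.031] zr [0.001 0.034 0.053] 123
  top rect [656. -98.] [  8. 111.] 6.4 [[646.0, -43.0], [658.0, -154.0], [666.0, -153.0], [654.0, -42.0]]
5 px [451. 205.] 339 mean [ 0.522 -0.405  0.041] zr [0.014 0.044 0.062] 203
  top rect [ 523. -404.] [ 39. 124.] 70.1 [[458.0, -401.0], [574.0, -443.0], [588.0, -406.0], [471.0, -364.0]]
6 px [181. 207.] 287 mean [0.515 0.381 0.04 ] zr [0.014 0.039 0.062] 162
  top rect [515. 377.] [124.  40.] 22.1 [[450.0, 373.0], [465.0, 335.0], [580.0, 382.0], [565.0, 419.0]]
7 px [308. 232.] 207 mean [0.443 0.013 0.032] zr [0.002 0.038 0.053] 105
  top rect [446.   3.] [112.   7.] 48.0 [[406.0, -36.0], [411.0, -41.0], [486.0, 42.0], [481.0, 47.0]]
L ((503.581298828125, 322.1320495605469), (192.37686157226562, 232.8275909423828), 2.887589454650879) [[402.0, 434.0], [413.0, 201.0], [606.0, 211.0], [594.0, 443.0]]
R ((527.5191650390625, -347.4461364746094), (231.66238403320312, 193.1018829345703), 84.10945129394531) [[420.0, -453.0], [612.0, -473.0], [635.0, -242.0], [443.0, -222.0]]
(306, 799, 3)
```

View pics/crop1.png

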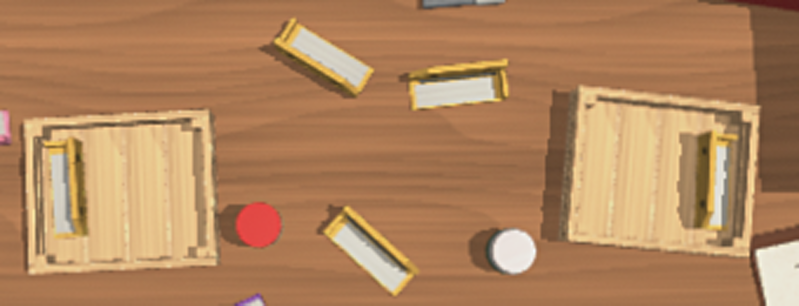

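Loose bracket A at crop (325,58) has its web on the near side, and the stop looks to be at its left end. The other ends are too small to read by eye, so I measure the height profile across each end of all five.

Run:
```python
from h import *
X=np.load("top0.npy").reshape(-1,3); X=X[np.isfinite(X).all(1)]
# name: web centre(mm), dir
d={"A":((658,81),(63,98)),"B":((656,-98),(12,-111)),"C":((446,3),(75,83)),"SL":((515,358),(1,0.05)),"SR":((524,-405),(1,-.1))}
for k,(c,a) in d.items():
    a=np.array(a,float);a/=np.linalg.norm(a);n=np.array([-a[1],a[0]])
    q=X[:,:2]*1000-c; u=q@a;v=q@n
    print(k)
    for v0 in range(-48,56,8):
        row=[]
        for u0 in list(range(-72,-36,6))+[0]+list(range(42,78,6)):
            s=(abs(u-u0)<=3)&(abs(v-v0)<=4); row.append(int(X[s,2].max()*1000) if s.any() else -9)
        print("  v%4d"%v0,row)
```

```text
A
  v -48 [4, 2, 1, 5, 4, 2, 3, 5, 6, 1, 5, 3, 0]
  v -40 [1, 1, 5, 8, 7, 8, 5, 6, 5, 18, 28, 3, 2]
  v -32 [2, 1, 6, 9, 11, 9, 6, 6, 8, 32, 30, 3, 4]
  v -24 [1, 4, 7, 6, 8, 10, 8, 8, 9, 31, 26, 4, 3]
  v -16 [6, 4, 8, 9, 13, 8, 8, 9, 7, 32, 26, 2, 3]
  v  -8 [1, 2, 31, 39, 39, 45, 43, 3, 7, 25, 24, 2, 2]
  v   0 [5, 3, 28, 37, 47, 51, 50, 53, 52, 53, 51, 2, 1]
  v   8 [3, 3, 3, 6, 1, 4, 2, 7, 53, 10, 3, 5, 3]
  v  16 [3, 3, 3, 4, 4, 2, 3, 8, 1, 4, 4, 5, 3]
  v  24 [7, 0, 2, 4, 3, 2, 2, 6, 4, 0, 2, 2, 2]
  v  32 [3, 1, 0, 3, 2, 1, 2, 6, 3, 1, 1, 2, 4]
  v  40 [3, 3, 1, 1, 0, 5, 3, 6, 7, 2, 6, 4, 3]
  v  48 [1, 3, 2, 2, 3, 2, 4, 1, 3, 4, 2, 2, 6]
B
  v -48 [4, 1, 4, 1, 4, 3, 3, 4, 4, 3, 4, 5, 5]
  v -40 [1, -1, 4, 7, 4, 4, 8, 5, 30, 26, 2, 3, 4]
  v -32 [4, 1, 7, 8, 8, 8, 8, 8, 19, 29, 1, 0, 4]
  v -24 [0, 0, 9, 7, 8, 9, 8, 10, 22, 27, 0, 4, 6]
  v -16 [2, 2, 8, 8, 6, 6, 7, 7, 27, 28, 22, 1, 2]
  v  -8 [2, 3, 26, 27, 18, 34, 7, 13, 16, 26, 4, 7, 4]
  v   0 [1, 3, 34, 44, 48, 52, 53, 55, 53, 50, 5, 4, 3]
  v   8 [4, 1, 0, 2, 1, -9, -9, 52, 49, 45, -9, 0, 2]
  v  16 [0, 3, 3, 3, 2, 2, 
[... 1746 characters left out ...]
, 13, 15, 17, 16, 9, 12, 21, 55]
  v -32 [21, 15, 18, 20, 16, 17, 19, 17, 20, 38, 12, 19, 55]
  v -24 [12, 18, 18, 17, 18, 18, 15, 16, 40, 39, 15, 13, 13]
  v -16 [16, 15, 18, 15, 16, -9, 15, 15, 38, 38, 12, 12, 12]
  v  -8 [13, 10, 42, -9, -9, -9, -9, -9, -9, 38, 9, 13, 10]
  v   0 [10, 45, 48, 57, 63, 64, 60, 61, 63, 61, 12, 11, 12]
  v   8 [13, 14, 50, 49, 55, 56, 61, 61, 64, 65, 13, 14, 11]
  v  16 [14, 14, 16, 14, 13, 14, 16, 11, 11, 12, 11, 15, 13]
  v  24 [8, 11, 11, 12, 14, 16, 11, 8, 12, 11, 11, 14, 14]
  v  32 [12, 14, 15, 11, 18, 12, 12, 14, 15, 12, 11, 14, 14]
  v  40 [14, 13, 15, 14, 12, 12, 13, 10, 10, 16, 11, 14, 13]
  v  48 [13, 13, 17, 10, 14, 13, 12, 12, 12, 13, 13, 15, 16]
```

All five profiles are clear:

| Bracket | Stop | Ledge side | Hand |
|---|---|---|---|
| A (402,216) | towards the upper left | right of the web | left |
| B (482,234) | towards the right | right of the web | left |
| C (430,330) | towards the upper left | left of the web | right |
| Stored in tray at y=+0.32 | +x | left of the web | right, so this is the right tray |
| Stored in tray at y=-0.35 | +x | right of the web | left, so this is the left tray |

I start with C. A helper will convert goals into tool-axis rows.

```bash
cat > go.py <<'E'
# usage: go.py x y z yaw  -> remaining shift in tool axes (cm) and turn about tool z (rad)
import sys
from h import *
o=env.get_obs(); R=Ro.from_euler('xyz',o["tool_rot"],degrees=True).as_matrix()
g=np.array(list(map(float,sys.argv[1:4]))); yaw=float(sys.argv[4])
Rg=Ro.from_euler('xyz',[180,0,yaw],degrees=True).as_matrix()
d=R.T@(g-o["tool_pos"])*100
dg=Rg.T@(g-o["tool_pos"])*100
rv=Ro.from_matrix(R.T@Rg).as_rotvec()
print("t",round(o["time_s"],2),"pos",np.round(o["tool_pos"],4),"rot",np.round(o["tool_rot"],2),"grip",round(o["grip_width"],4),"F",np.round(o["force"],1),"q7",np.round(o["qpos"][6]))
print("shift now",d.round(2),"| in goal axes",dg.round(2),"| turn",rv.round(3))
E
python3 go.py .42 .40 .28 -42; python3 go.py .44 .0 .28 -42
```

```text
t 0.15 pos [0.1531 0.6314 0.2914] rot [1.800e+02 8.000e-02 7.637e+01] grip 0.087 F [-0.4 -0.1 -0.3] q7 -3.0
shift now [-16.2   31.39   1.17] | in goal axes [35.32 -0.66  1.14] | turn [2.000e-03 1.000e-03 2.066e+00]
t 0.15 pos [0.1531 0.6314 0.2914] rot [1.800e+02 8.000e-02 7.637e+01] grip 0.087 F [-0.4 -0.1 -0.3] q7 -3.0
shift now [-54.6   42.76   1.22] | in goal axes [63.57 27.72  1.14] | turn [2.000e-03 1.000e-03 2.066e+00]
```

```bash
python3 -m creep '[[-1.6,3.1,0.1,0,0,0,1],[-1.6,3.1,0.1,0,0,0,1],[-1.6,3.1,0.1,0,0,0,1],[-1.6,3.1,0.1,0,0,0,1],[-1.6,3.1,0.1,0,0,0,1],[-1.6,3.1,0.1,0,0,0,1],[-1.6,3.1,0.1,0,0,0,1],[-1.6,3.1,0.1,0,0,0,1],[-1.6,3.1,0.1,0,0,0,1],[-1.6,3.1,0.1,0,0,0,1],[0,0,0,0,0,0,1]]' 60; python3 go.py .44 0 .28 -42
```

```text
time_s: 1.25
tool_pos: [0.4242, 0.3935, 0.2758]
tool_rot: [-179.8, 0.5, 76.7]
force: [0.0, -0.5, -0.2]
grip_width: 0.087
t 1.25 pos [0.4242 0.3935 0.2758] rot [-179.84    0.48   76.66] grip 0.087 F [ 0.  -0.5 -0.2] q7 32.0
shift now [-37.92  10.62  -0.13] | in goal axes [27.5  28.18 -0.42] | turn [0.007 0.008 2.071]
```

```bash
python3 -m creep '[[-4.2,1.2,0,0,0,0,1],[-4.2,1.2,0,0,0,0,1],[-4.2,1.2,0,0,0,0,1],[-4.2,1.2,0,0,0,0,1],[-4.2,1.2,0,0,0,0,1],[-4.2,1.2,0,0,0,0,1],[-4.2,1.2,0,0,0,0,1],[-4.2,1.2,0,0,0,0,1],[-4.2,1.2,0,0,0,0,1],[0,0,0,0,0,0.148,1],[0,0,0,0,0,0.148,1],[0,0,0,0,0,0.148,1],[0,0,0,0,0,0.148,1],[0,0,0,0,0,0.148,1],[0,0,0,0,0,0.148,1],[0,0,0,0,0,0.148,1],[0,0,0,0,0,0.148,1],[0,0,0,0,0,0.148,1],[0,0,0,0,0,0.148,1],[0,0,0,0,0,0.148,1]]'; python3 go.py .44 0 .28 -42
cat > look.py <<'E'
# wrist look: mask web of the nearest bracket, print web axis in world
import sys
from h import *
c=read("wrist"); f=c["frame"]; X=cloud(c)
cv2.imwrite("pics/%s.png"%sys.argv[1],f)
cx,cy=map(float,sys.argv[2:4]); zb=float(sys.argv[4]) if len(sys.argv)>4 else 0
hsv=cv2.cvtColor(f,cv2.COLOR_BGR2HSV); m=cv2.inRange(hsv,(16,120,60),(34,255,255))>0
Z=X[...,2]-zb
near=np.hypot(X[...,0]-cx,X[...,1]-cy)<.1
T=X[near&m&(Z>.041)&(Z<.06)]; S=X[near&m&(Z>.02)&(Z<.032)]
r=cv2.minAreaRect(T[:,:2].astype(np.float32)*1000); b=cv2.boxPoints(r)
print(len(T),"web top rect mm",np.round(r[0],1),np.round(r[1],1),"z",np.median(T[:,2]).round(4))
e=[(b[i]+b[(i+1)%4])/2 for i in range(4)]; e=[e[0],e[2]] if np.linalg.norm(e[0]-e[2])>np.linalg.norm(e[1]-e[3]) else [e[1],e[3]]
d=e[0]-e[1]; print("ends",np.round(e,1).tolist(),"yaw",np.degrees(np.arctan2(d[1],d[0])).round(1),"mod 180;  low yellow median",np.nanmedian(S,axis=0).round(3) if len(S) else None)
E
```

```text
time_s: 3.25
tool_pos: [0.4379, -0.0076, 0.2747]
tool_rot: [179.8, 0.4, -17.3]
force: [-0.9, 0.2, -0.3]
grip_width: 0.0871
t 3.25 pos [ 0.4379 -0.0076  0.2747] rot [179.76   0.43 -17.25] grip 0.0871 F [-0.9  0.2 -0.3] q7 -23.0
shift now [-0.03 -0.78 -0.53] | in goal axes [-0.35 -0.7  -0.53] | turn [0.006 0.007 0.432]
```

```bash
python3 -m creep '[[0,-0.8,0,0,0,0.144,1],[0,0,0,0.003,0.003,0.144,1],[0,0,0,0.003,0.003,0.144,1],[0,0,0,0,0,0,1]]'; python3 look.py wC .446 .003
```

```text
time_s: 3.65
tool_pos: [0.4396, 0.0024, 0.2741]
tool_rot: [180.0, 0.1, -42.9]
force: [0.2, -0.2, -0.8]
grip_width: 0.0871
919 web top rect mm [448.4   6. ] [108.3   8. ] z 0.0499
ends [[412.29998779296875, -34.400001525878906], [484.6000061035156, 46.29999923706055]] yaw -131.8 mod 180;  low yellow median [0.467 0.058 0.027]
```

View pics/wC.png

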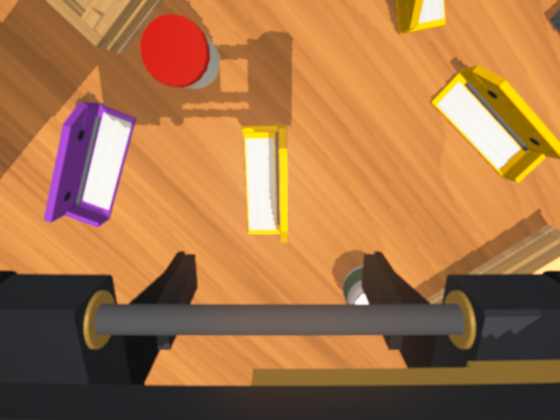

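The wrist view shows C at (265,185), with the stop at its top end (265,130), the web on the right and the ledge on the left. That makes it right-hand, lying between the purple look-alike at (90,165) and A at (495,125). Nothing obstructs the grasp.

```bash
python3 go.py .448 .0055 .083 -42
```

```text
t 3.7 pos [0.4395 0.0024 0.274 ] rot [ 1.7995e+02  7.0000e-02 -4.2710e+01] grip 0.0871 F [ 0.3  1.1 -0.1] q7 -49.0
shift now [ 0.43 -0.82 19.1 ] | in goal axes [ 0.42 -0.8  19.1 ] | turn [ 0.001  0.001 -0.012]
```

```bash
python3 -m creep '[[0.4,-0.8,1,0,0,-0.012,1],[0,0,4,0,0,0,1],[0,0,4,0,0,0,1],[0,0,3,0,0,0,1],[0,0,2,0,0,0,1],[0,0,2,0,0,0,1],[0,0,1,0,0,0,1],[0,0,1,0,0,0,1],[0,0,0,0,0,0,1]]'; python3 go.py .448 .0055 .083 -42
```

```text
time_s: 4.6
tool_pos: [0.4512, 0.0081, 0.0841]
tool_rot: [-180.0, -0.1, -40.4]
force: [-0.0, -0.9, 0.6]
grip_width: 0.0873
t 4.6 pos [0.4512 0.0081 0.0841] rot [-1.7996e+02 -7.0000e-02 -4.0450e+01] grip 0.0873 F [-0.  -0.9  0.6] q7 -42.0
shift now [-0.08  0.41  0.1 ] | in goal axes [-0.07  0.41  0.11] | turn [-0.001 -0.001  0.027]
```

```bash
python3 -m creep '[[-0.1,0.4,0.1,0,0,0.03,1],[0,0,0,0,0,0,0],[0,0,0,0,0,0,0],[0,0,0,0,0,0,0],[0,0,0,0,0,0,0],[0,0,0,0,0,0,0],[0,0,0,0,0,0,0],[0,0,-0.5,0,0,0,0],[0,0,-1,0,0,0,0],[0,0,-2,0,0,0,0],[0,0,0,0,0,0,0]]' 60; python3 go.py .448 .0055 .083 -42
```

```text
time_s: 5.7
tool_pos: [0.4503, 0.0057, 0.1238]
tool_rot: [-179.6, -0.3, -42.3]
force: [0.9, 0.2, 0.6]
grip_width: 0.0151
t 5.7 pos [0.4503 0.0057 0.1238] rot [-179.63   -0.32  -42.26] grip 0.0151 F [0.9 0.2 0.6] q7 -45.0
shift now [-0.18  0.2   4.08] | in goal axes [-0.16  0.17  4.08] | turn [-0.006 -0.006 -0.005]
```

The fingers were slow and still at 15 mm, not yet closed on the web, when the lift began. I reopen, check that the bracket didn't move, and go back down.

```bash
python3 -m creep '[[0,0,0,0,0,0,0.6],[0,0,0,0,0,0,0.6],[0,0,0,0,0,0,0.6],[0,0,0,0,0,0,0.6],[0,0,0,0,0,0,0.6]]'; python3 look.py wC2 .446 .003;  python3 go.py .448 .0055 .083 -42
```

```text
time_s: 6.2
tool_pos: [0.4495, 0.0057, 0.1231]
tool_rot: [-179.7, -0.3, -42.3]
force: [0.7, 0.3, -0.1]
grip_width: 0.0464
2269 web top rect mm [439.   15.2] [107.5  33.7] z 0.0499
ends [[403.0, -24.700000762939453], [475.0, 55.099998474121094]] yaw -132.0 mod 180;  low yellow median [0.467 0.058 0.027]
t 6.25 pos [0.4495 0.0057 0.123 ] rot [-179.69   -0.26  -42.25] grip 0.0484 F [-0.4 -0.4 -0.5] q7 -45.0
shift now [-0.11  0.14  4.  ] | in goal axes [-0.1   0.11  4.  ] | turn [-0.005 -0.004 -0.004]
```

The stop median and the yaw are unchanged, so the bracket has not moved.

```bash
python3 -m creep '[[-0.1,0.1,1,-0.005,-0.004,0,0.6],[0,0,1.5,0,0,0,0.6],[0,0,1,0,0,0,0.6],[0,0,0.4,0,0,0,0.6],[0,0,0,0,0,0,0],[0,0,0,0,0,0,0],[0,0,0,0,0,0,0],[0,0,0,0,0,0,0],[0,0,0,0,0,0,0],[0,0,0,0,0,0,0],[0,0,0,0,0,0,0],[0,0,0,0,0,0,0],[0,0,0,0,0,0,0]]' 60; python3 go.py .448 .0055 .083 -42
```

```text
time_s: 7.55
tool_pos: [0.4481, 0.0058, 0.0816]
tool_rot: [-180.0, -0.0, -42.2]
force: [-0.4, 0.9, -0.1]
grip_width: 0.0077
t 7.55 pos [0.4481 0.0058 0.0816] rot [-180.     -0.    -42.23] grip 0.0077 F [-0.4  0.9 -0.1] q7 -44.0
shift now [ 0.02  0.03 -0.14] | in goal axes [ 0.02  0.03 -0.14] | turn [-0.    -0.    -0.004]
```

Gripped at 7.7 mm. Now I lift to carry height.

```bash
python3 -m creep '[[0,0,-0.5,0,0,0,0],[0,0,-1,0,0,0,0],[0,0,-2,0,0,0,0],[0,0,-3,0,0,0,0],[0,0,-3,0,0,0,0],[0,0,-3,0,0,0,0],[0,0,-2,0,0,0,0],[0,0,0,0,0,0,0]]'
python3 - <<'E'
import numpy as np
def tray(o,yaw,x,y):
    a=np.radians(yaw); return np.round([o[0]+np.cos(a)*x-np.sin(a)*y,o[1]+np.sin(a)*x+np.cos(a)*y],4)
print("C",tray((.5036,.3221),2.9,.003,-.02)); print("L2",tray((.5275,-.3474),-5.9,.003,.005),"L3",tray((.5275,-.3474),-5.9,.003,.062))
E
python3 go.py .508 .302 .24 -87.1
```

```text
time_s: 8.35
tool_pos: [0.4438, 0.0045, 0.2313]
tool_rot: [179.5, 0.3, -42.4]
force: [0.4, 0.7, -4.8]
grip_width: 0.0077
C [0.5076 0.3023]
L2 [ 0.531  -0.3427] L3 [ 0.5369 -0.286 ]
t 8.35 pos [0.4438 0.0045 0.2313] rot [179.52   0.31 -42.35] grip 0.0077 F [ 0.4  0.7 -4.8] q7 -48.0
shift now [-15.3  -26.31  -1.01] | in goal axes [-29.39  -7.92  -0.87] | turn [0.01  0.002 0.781]
```

```bash
python3 -m creep '[[-0.7,-1.3,-0.1,0.005,0,0,0],[-1.5,-2.6,0,0.005,0,0,0],[-1.5,-2.6,0,0,0,0,0],[-1.5,-2.6,0,0,0,0,0],[-1.5,-2.6,0,0,0,0,0],[-1.5,-2.6,0,0,0,0,0],[-1.5,-2.6,0,0,0,0,0],[-1.5,-2.6,0,0,0,0,0],[-1.5,-2.6,0,0,0,0,0],[-1.5,-2.6,0,0,0,0,0],[-0.7,-1.3,0,0,0,0,0],[0,0,0,0,0,0.13,0],[0,0,0,0,0,0.13,0],[0,0,0,0,0,0.13,0],[0,0,0,0,0,0.13,0],[0,0,0,0,0,0.13,0],[0,0,0,0,0,0.13,0],[0,0,0,0,0,0,0]]'; python3 look.py wCp .508 .34 .0; python3 go.py .508 .302 .095 -87.1
```

```text
time_s: 10.15
tool_pos: [0.4935, 0.315, 0.1985]
tool_rot: [177.1, -0.7, -88.6]
force: [-0.5, -0.3, -4.7]
grip_width: 0.0073
5667 web top rect mm [537.8 377.9] [103.1 189.8] z 0.052
ends [[618.0999755859375, 327.29998779296875], [457.5, 428.3999938964844]] yaw -32.2 mod 180;  low yellow median [0.524 0.427 0.027]
t 10.2 pos [0.4933 0.315  0.1984] rot [177.12  -0.73 -88.47] grip 0.0078 F [-0.3  0.4 -5.2] q7 -120.0
shift now [ 1.21 -1.95 10.27] | in goal axes [ 1.37 -1.4  10.34] | turn [ 0.05  -0.012 -0.024]
```

View pics/wCp.png

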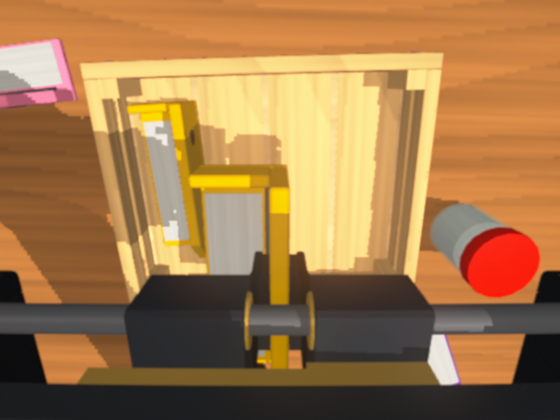

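The wrist view shows C in hand at (240,230), stop up towards +x. The tray's inner floor is free right of the stored bracket at (165,175). I correct the pose and then descend.

```bash
python3 -m creep '[[0.6,-0.9,1,0.025,-0.006,-0.012,0],[0.6,-0.8,1,0.025,-0.006,-0.012,0],[0,0,2,0,0,0,0],[0,0,2,0,0,0,0],[0,0,0,0,0,0,0]]'; python3 go.py .508 .302 .092 -87.1
```

```text
time_s: 10.7
tool_pos: [0.5088, 0.3024, 0.1335]
tool_rot: [179.8, -0.1, -86.1]
force: [-1.4, -0.5, -5.9]
grip_width: 0.0077
t 10.7 pos [0.5088 0.3024 0.1335] rot [ 1.7984e+02 -9.0000e-02 -8.6110e+01] grip 0.0077 F [-1.4 -0.5 -5.9] q7 -116.0
shift now [0.03 0.07 4.15] | in goal axes [0.04 0.08 4.15] | turn [ 0.003 -0.002  0.017]
```

```bash
python3 -m creep '[[0,0.1,1.5,0.002,-0.002,0.017,0],[0,0,1,0,0,0,0],[0,0,0.7,0,0,0,0],[0,0,0.4,0,0,0,0],[0,0,0.2,0,0,0,0],[0,0,0.2,0,0,0,0],[0,0,0,0,0,0,0]]'; python3 go.py .508 .302 .092 -87.1
```

```text
time_s: 11.4
tool_pos: [0.509, 0.3037, 0.0947]
tool_rot: [-179.9, 0.1, -86.7]
force: [0.1, -1.0, -5.4]
grip_width: 0.0074
t 11.4 pos [0.509  0.3037 0.0947] rot [-1.7992e+02  1.4000e-01 -8.6660e+01] grip 0.0074 F [ 0.1 -1.  -5.4] q7 -116.0
shift now [0.16 0.11 0.27] | in goal axes [0.16 0.11 0.27] | turn [-0.001  0.002  0.008]
```

```bash
python3 -m creep '[[0,0,0.15,0,0,0,0],[0,0,0.1,0,0,0,0],[0,0,0.1,0,0,0,0],[0,0,0,0,0,0,0]]'; python3 go.py .508 .302 .092 -87.1
```

```text
time_s: 11.8
tool_pos: [0.5097, 0.3041, 0.092]
tool_rot: [-179.8, 0.2, -86.7]
force: [-0.3, -0.7, -5.3]
grip_width: 0.0076
t 11.8 pos [0.5097 0.3041 0.092 ] rot [-179.82    0.2   -86.65] grip 0.0076 F [-0.3 -0.7 -5.3] q7 -116.0
shift now [0.2  0.18 0.  ] | in goal axes [0.2  0.18 0.  ] | turn [-0.003  0.004  0.008]
```

```bash
python3 -m creep '[[0,0,0.1,0,0,0,0],[0,0,0.1,0,0,0,0],[0,0,0,0,0,0,0]]'; python3 go.py .508 .302 .092 -87.1
```

```text
time_s: 12.1
tool_pos: [0.51, 0.3042, 0.0918]
tool_rot: [-179.8, 0.2, -86.7]
force: [-1.4, -0.8, -4.7]
grip_width: 0.0078
t 12.1 pos [0.51   0.3042 0.0918] rot [-179.82    0.23  -86.66] grip 0.0078 F [-1.4 -0.8 -4.7] q7 -116.0
shift now [ 0.21  0.21 -0.02] | in goal axes [ 0.21  0.21 -0.02] | turn [-0.003  0.004  0.008]
```

```bash
python3 -m creep '[[0,0,0.2,0,0,0,0],[0,0,0.2,0,0,0,0]]'; python3 go.py .508 .302 .092 -87.1
```

```text
time_s: 12.3
tool_pos: [0.5101, 0.3043, 0.0916]
tool_rot: [-179.9, 0.3, -86.7]
force: [-6.8, -4.0, 14.3]
grip_width: 0.0078
t 12.3 pos [0.5101 0.3043 0.0916] rot [-179.87    0.26  -86.66] grip 0.0078 F [-6.8 -4.  14.3] q7 -116.0
shift now [ 0.22  0.23 -0.04] | in goal axes [ 0.22  0.23 -0.04] | turn [-0.002  0.004  0.008]
```

Contact with the floor: the force jumped to +14 N. I release to about 40 mm and back off straight up.

```bash
python3 -m creep '[[0,0,0,0,0,0,0.4],[0,0,0,0,0,0,0.4],[0,0,0,0,0,0,0.4],[0,0,0,0,0,0,0.4],[0,0,0,0,0,0,0.4],[0,0,0,0,0,0,0.4],[0,0,-1,0,0,0,0.4],[0,0,-2,0,0,0,0.4],[0,0,-3,0,0,0,0.8],[0,0,-4,0,0,0,1],[0,0,-4,0,0,0,1],[0,0,-3,0,0,0,1],[0,0,0,0,0,0,1]]'; python3 look.py wC3 .51 .31 .01; python3 go.py .661 .085 .28 -32.7
```

```text
time_s: 13.6
tool_pos: [0.5108, 0.3038, 0.2724]
tool_rot: [-179.5, 0.4, -86.7]
force: [0.7, 0.4, -0.0]
grip_width: 0.0669
3233 web top rect mm [505.7 298. ] [189.7 166.1] z 0.0589
ends [[411.1000061035156, 291.29998779296875], [600.4000244140625, 304.6000061035156]] yaw -176.0 mod 180;  low yellow median [0.546 0.345 0.037]
t 13.65 pos [0.5101 0.3034 0.2704] rot [-179.65    0.35  -86.69] grip 0.0708 F [ 0.  -0.4  0.3] q7 -118.0
shift now [ 22.67 -13.81  -1.02] | in goal axes [24.5  10.23 -0.96] | turn [-0.009  0.003 -0.942]
```

```bash
python3 -m creep '[[3.2,-2,-0.2,0,0,0,1],[3.2,-2,-0.2,0,0,0,1],[3.2,-2,-0.2,0,0,0,1],[3.2,-2,-0.2,0,0,0,1],[3.2,-2,-0.2,0,0,0,1],[3.2,-2,-0.2,0,0,0,1],[3.2,-2,-0.2,0,0,0,1],[0,0,0,0,0,-0.135,1],[0,0,0,0,0,-0.135,1],[0,0,0,0,0,-0.135,1],[0,0,0,0,0,-0.135,1],[0,0,0,0,0,-0.135,1],[0,0,0,0,0,-0.135,1],[0,0,0,0,0,-0.135,1],[0,0,0,0,0,0,1]]'; python3 look.py wA .658 .081; python3 go.py .661 .085 .28 -32.7;  python3 - <<'E'
from h import *
c=read("top"); f=c["frame"][130:260,150:490]; cv2.imwrite("pics/chk1.png",cv2.resize(f,None,fx=2.35,fy=2.35))
w=cv2.imread("pics/wA.png"); t=cv2.imread("pics/chk1.png"); cv2.imwrite("pics/both1.png",np.vstack([t,cv2.resize(w,(t.shape[1]//2,290)).repeat(1,0) if 0 else cv2.copyMakeBorder(cv2.resize(w,(387,290)),0,0,0,t.shape[1]-387,cv2.BORDER_CONSTANT)]))
E
```

```text
time_s: 15.15
tool_pos: [0.6591, 0.0774, 0.2607]
tool_rot: [178.9, 1.4, -30.3]
force: [-0.1, 0.5, -0.2]
grip_width: 0.0869
1002 web top rect mm [661.9  85.8] [108.8   8. ] z 0.0498
ends [[633.5, 39.400001525878906], [690.2999877929688, 132.1999969482422]] yaw -121.5 mod 180;  low yellow median [0.706 0.118 0.027]
t 15.2 pos [0.659  0.0773 0.2605] rot [178.93   1.36 -30.51] grip 0.0874 F [0.5 0.5 0.4] q7 -36.0
shift now [-0.27 -0.72 -1.96] | in goal axes [-0.25 -0.75 -1.95] | turn [0.019 0.023 0.038]
```

View pics/both1.png

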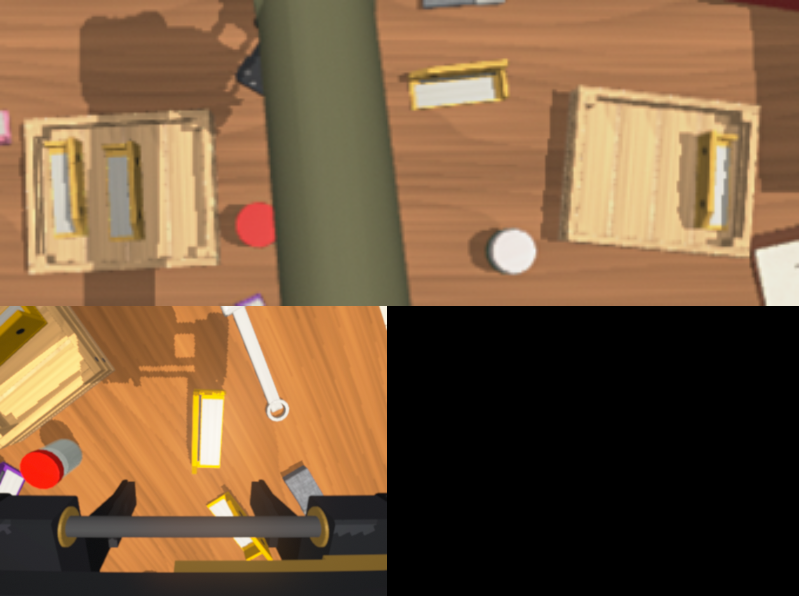

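C lies in the right tray at crop (122,190), parallel to the stored bracket at (65,188). The wrist view shows A at (208,430), stop at the top, web on the left and ledge on the right, so it is left-hand. The spanner ring at (277,410) is clear of the fingers.

```bash
python3 go.py .6615 .0855 .082 -31.5; python3 -m creep '[[-0.2,-0.4,0,0.01,0.012,0.01,0.7],[-0.1,-0.4,0,0.01,0.012,0.008,0.7],[0,0,4,0,0,0,0.7],[0,0,4,0,0,0,0.7],[0,0,3,0,0,0,0.7],[0,0,0,0,0,0,0.7]]'; python3 go.py .6615 .0855 .082 -31.5
```

```text
t 15.25 pos [0.6592 0.0773 0.2609] rot [178.95   1.33 -30.56] grip 0.0874 F [-0.2  0.4  0.2] q7 -36.0
shift now [ 0.2  -1.15 17.88] | in goal axes [-0.23 -0.82 17.89] | turn [0.019 0.023 0.017]
time_s: 15.85
tool_pos: [0.6625, 0.0893, 0.1498]
tool_rot: [-179.5, -0.5, -32.2]
force: [-0.8, 0.3, -0.2]
grip_width: 0.0615
t 15.85 pos [0.6625 0.0893 0.1498] rot [-179.49   -0.48  -32.15] grip 0.0615 F [-0.8  0.3 -0.2] q7 -38.0
shift now [0.06 0.44 6.77] | in goal axes [0.11 0.38 6.78] | turn [-0.009 -0.008 -0.011]
```

```bash
python3 -m creep '[[0.1,0.4,2,-0.008,-0.008,-0.01,0.6],[0,0,2,0,0,0,0.6],[0,0,1.5,0,0,0,0.6],[0,0,1,0,0,0,0.6],[0,0,0.2,0,0,0,0.6],[0,0,0,0,0,0,0.6]]'; python3 go.py .6615 .0855 .082 -31.5
```

```text
time_s: 16.45
tool_pos: [0.665, 0.0862, 0.0846]
tool_rot: [-179.6, -0.4, -31.6]
force: [-0.0, 0.5, -0.0]
grip_width: 0.0523
t 16.45 pos [0.665  0.0862 0.0846] rot [-179.65   -0.38  -31.58] grip 0.0523 F [-0.   0.5 -0. ] q7 -37.0
shift now [-0.26  0.25  0.25] | in goal axes [-0.26  0.24  0.26] | turn [-0.006 -0.007 -0.001]
```

```bash
python3 -m creep '[[-0.3,0.2,0.3,-0.006,-0.007,0,0.6],[0,0,0,0,0,0,0],[0,0,0,0,0,0,0],[0,0,0,0,0,0,0],[0,0,0,0,0,0,0],[0,0,0,0,0,0,0],[0,0,0,0,0,0,0],[0,0,0,0,0,0,0],[0,0,0,0,0,0,0],[0,0,0,0,0,0,0]]' 60; python3 go.py .6615 .0855 .082 -31.5
```

```text
time_s: 17.45
tool_pos: [0.6626, 0.0868, 0.0848]
tool_rot: [-179.8, -0.1, -31.6]
force: [-0.3, -0.1, 0.8]
grip_width: 0.0075
t 17.45 pos [0.6626 0.0868 0.0848] rot [-1.7982e+02 -1.0000e-01 -3.1580e+01] grip 0.0075 F [-0.3 -0.1  0.8] q7 -37.0
shift now [-0.02  0.17  0.28] | in goal axes [-0.02  0.17  0.28] | turn [-0.003 -0.002 -0.001]
```

```bash
python3 -m creep '[[0,0,-0.5,0,0,0,0],[0,0,-1,0,0,0,0],[0,0,-2,0,0,0,0],[0,0,-3,0,0,0,0],[0,0,-4,0,0,0,0],[0,0,-4,0,0,0,0],[0,0,-2,0,0,0,0],[0,0,0,0,0,0,0]]'; python3 go.py .531 -.3427 .24 -95.9
```

```text
time_s: 18.25
tool_pos: [0.6588, 0.085, 0.2518]
tool_rot: [179.6, 0.4, -31.6]
force: [-1.6, 0.9, -4.3]
grip_width: 0.0075
t 18.25 pos [0.6588 0.085  0.2518] rot [179.65   0.36 -31.64] grip 0.0075 F [-1.6  0.9 -4.3] q7 -38.0
shift now [11.56 43.12  1.37] | in goal axes [43.86  8.32  1.18] | turn [0.009 0.002 1.122]
```

```bash
python3 -m creep '[[0.5,1.6,0,0,0,0,0],[0.9,3.2,0,0,0,0,0],[0.9,3.5,0,0,0,0,0],[0.9,3.5,0,0,0,0,0],[0.9,3.5,0,0,0,0,0],[0.9,3.5,0,0,0,0,0],[0.9,3.5,0,0,0,0,0],[0.9,3.5,0,0,0,0,0],[0.9,3.5,0,0,0,0,0],[0.9,3.5,0,0,0,0,0],[0.9,3.5,0,0,0,0,0],[0.9,3.5,0,0,0,0,0],[0.5,1.6,0,0,0,0,0],[0,0,0,0,0,0,0]]'; python3 go.py .531 -.3427 .24 -95.9
python3 -m creep '[[0,0,0,0,0,0.14,0],[0,0,0,0,0,0.14,0],[0,0,0,0,0,0.14,0],[0,0,0,0,0,0.14,0],[0,0,0,0,0,0.14,0],[0,0,0,0,0,0.14,0],[0,0,0,0,0,0.14,0],[0,0,0,0,0,0.14,0],[0,0,0,0,0,0,0]]'; python3 go.py .531 -.3427 .14 -95.9
```

```text
time_s: 19.65
tool_pos: [0.5021, -0.3531, 0.2255]
tool_rot: [178.2, 2.9, -32.4]
force: [-0.4, 0.0, -4.2]
grip_width: 0.0077
t 19.65 pos [ 0.5021 -0.3531  0.2255] rot [178.2    2.87 -32.38] grip 0.0077 F [-0.4  0.  -4.2] q7 5.0
shift now [ 1.81 -2.37 -1.62] | in goal axes [-1.33 -2.77 -1.45] | turn [0.056 0.027 1.109]
time_s: 20.55
tool_pos: [0.4935, -0.3435, 0.2105]
tool_rot: [175.3, 0.3, -99.0]
force: [0.6, 0.1, -4.2]
grip_width: 0.0075
t 20.55 pos [ 0.4935 -0.3435  0.2105] rot [175.29   0.31 -98.96] grip 0.0075 F [ 0.6  0.1 -4.2] q7 -58.0
shift now [-0.62 -4.26  6.73] | in goal axes [-0.46 -3.72  7.05] | turn [ 0.082  0.008 -0.053]
```

```bash
python3 -m creep '[[-0.2,-1.3,0.3,0.03,0.003,-0.018,0],[-0.2,-1.3,0.3,0.03,0.003,-0.018,0],[-0.2,-1.3,0.3,0.025,0.003,-0.018,0],[0,0,2,0,0,0,0],[0,0,0,0,0,0,0]]'; python3 go.py .531 -.3427 .14 -95.9;python3 look.py wAp .54 -.41 .01
```

```text
time_s: 21.05
tool_pos: [0.5325, -0.3377, 0.1743]
tool_rot: [-180.0, 0.2, -94.6]
force: [-0.2, 0.7, -5.0]
grip_width: 0.0077
t 21.05 pos [ 0.5325 -0.3377  0.1743] rot [-179.99    0.22  -94.62] grip 0.0077 F [-0.2  0.7 -5. ] q7 -54.0
shift now [0.52 0.11 3.43] | in goal axes [0.51 0.1  3.43] | turn [-0.     0.004  0.022]
5279 web top rect mm [ 545.9 -399.8] [128.8 141.7] z 0.0525
ends [[616.4000244140625, -406.70001220703125], [475.3999938964844, -392.79998779296875]] yaw -5.6 mod 180;  low yellow median [ 0.558 -0.446  0.037]
```

View pics/wAp.png

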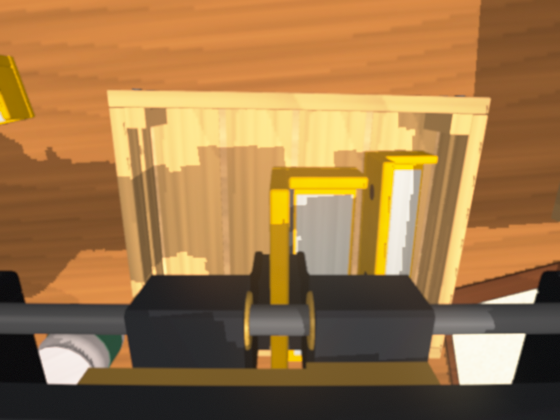

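A is held over the left tray at (320,225), stop towards the +x wall. Its ledge edge at px 355 is clear of the stored web at 385. I now lower it.

```bash
python3 -m creep '[[0.3,0.1,2,0,0.004,0.02,0],[0,0,2,0,0,0,0],[0,0,1.5,0,0,0,0],[0,0,1,0,0,0,0],[0,0,0.7,0,0,0,0],[0,0,0.3,0,0,0,0],[0,0,0,0,0,0,0]]'; python3 go.py .531 -.341 .095 -95.9
```

```text
time_s: 21.8
tool_pos: [0.5361, -0.3427, 0.1034]
tool_rot: [-179.4, -0.2, -95.5]
force: [-0.0, -0.2, -3.6]
grip_width: 0.0077
t 21.8 pos [ 0.5361 -0.3427  0.1034] rot [-179.36   -0.21  -95.48] grip 0.0077 F [-0.  -0.2 -3.6] q7 -53.0
shift now [-0.13  0.53  0.83] | in goal axes [-0.12  0.52  0.84] | turn [-0.011 -0.004  0.007]
```

```bash
python3 -m creep '[[-0.1,0.4,0.3,-0.01,-0.004,0,0],[0,0,0.2,0,0,0,0],[0,0,0.2,0,0,0,0],[0,0,0.15,0,0,0,0],[0,0,0,0,0,0,0]]'; python3 go.py .531 -.341 .095 -95.9
```

```text
time_s: 22.3
tool_pos: [0.533, -0.3419, 0.0962]
tool_rot: [-179.8, -0.0, -95.5]
force: [-0.2, -0.1, -4.9]
grip_width: 0.0073
t 22.3 pos [ 0.533  -0.3419  0.0962] rot [-1.798e+02 -2.000e-02 -9.546e+01] grip 0.0073 F [-0.2 -0.1 -4.9] q7 -52.0
shift now [-0.07  0.21  0.12] | in goal axes [-0.07  0.21  0.12] | turn [-0.004 -0.     0.008]
```

```bash
python3 -m creep '[[0,0,0.15,0,0,0,0],[0,0,0.15,0,0,0,0],[0,0,0.15,0,0,0,0]]'; python3 -m creep '[[0,0,0.2,0,0,0,0]]'
```

```text
time_s: 22.6
tool_pos: [0.5333, -0.3422, 0.0947]
tool_rot: [-179.8, 0.1, -95.5]
force: [-4.3, 2.7, 7.8]
grip_width: 0.0074
time_s: 22.7
tool_pos: [0.5333, -0.3423, 0.0948]
tool_rot: [-179.8, 0.1, -95.5]
force: [-5.1, 4.1, 10.9]
grip_width: 0.0078
```

Contact made. I release, retreat, and head for B, with jaw yaw about 6° there.

```bash
python3 -m creep '[[0,0,0,0,0,0,0.4],[0,0,0,0,0,0,0.4],[0,0,0,0,0,0,0.4],[0,0,0,0,0,0,0.4],[0,0,0,0,0,0,0.4],[0,0,0,0,0,0,0.4],[0,0,-1,0,0,0,0.4],[0,0,-2,0,0,0,0.4],[0,0,-3,0,0,0,0.8],[0,0,-4,0,0,0,1],[0,0,-4,0,0,0,1],[0,0,-4,0,0,0,1],[0,0,0,0,0,0,1]]'; python3 go.py .64 -.103 .28 6.2
```

```text
time_s: 24.0
tool_pos: [0.5326, -0.3438, 0.2867]
tool_rot: [-179.5, -0.1, -95.5]
force: [0.2, -1.6, 0.1]
grip_width: 0.067
t 24.0 pos [ 0.5326 -0.3438  0.2867] rot [-1.795e+02 -6.000e-02 -9.554e+01] grip 0.067 F [ 0.2 -1.6  0.1] q7 -57.0
shift now [-25.    -8.36   0.72] | in goal axes [ 13.28 -22.78   0.67] | turn [-0.005 -0.009 -1.776]
```

```bash
python3 -m creep '[[-3.6,-1.2,0,0,0,0,1],[-3.6,-1.2,0,0,0,0,1],[-3.6,-1.2,0,0,0,0,1],[-3.6,-1.2,0,0,0,0,1],[-3.6,-1.2,0,0,0,0,1],[-3.6,-1.2,0,0,0,0,1],[-3.6,-1.2,0,0,0,0,1],[0,0,0,0,0,-0.148,1],[0,0,0,0,0,-0.148,1],[0,0,0,0,0,-0.148,1],[0,0,0,0,0,-0.148,1],[0,0,0,0,0,-0.148,1],[0,0,0,0,0,-0.148,1],[0,0,0,0,0,-0.148,1],[0,0,0,0,0,-0.148,1],[0,0,0,0,0,-0.148,1],[0,0,0,0,0,-0.148,1],[0,0,0,0,0,-0.148,1],[0,0,0,0,0,-0.148,1]]'; python3 go.py .655 -.103 .28 6.2; python3 look.py wB .655 -.098
python3 - <<'E'
from h import *
c=read("top"); f=c["frame"][130:260,150:490]; t=cv2.resize(f,None,fx=2.35,fy=2.35)
w=cv2.imread("pics/wB.png"); cv2.imwrite("pics/both2.png",np.vstack([t,cv2.copyMakeBorder(cv2.resize(w,(387,290)),0,0,0,t.shape[1]-387,cv2.BORDER_CONSTANT)]))
E
```

```text
time_s: 25.9
tool_pos: [0.6417, -0.0929, 0.2896]
tool_rot: [179.6, -0.5, 6.8]
force: [-0.4, -0.1, -0.8]
grip_width: 0.0871
t 25.9 pos [ 0.6417 -0.0929  0.2896] rot [179.61  -0.5    6.75] grip 0.0871 F [-0.4 -0.1 -0.8] q7 16.0
shift now [1.19 1.15 0.97] | in goal axes [1.21 1.14 0.96] | turn [ 0.007 -0.009  0.01 ]
855 web top rect mm [656.4 -99.4] [  8.1 110.1] z 0.0498
ends [[662.2999877929688, -154.10000610351562], [650.4000244140625, -44.599998474121094]] yaw -83.8 mod 180;  low yellow median [ 0.646 -0.151  0.027]
```

View pics/both2.png

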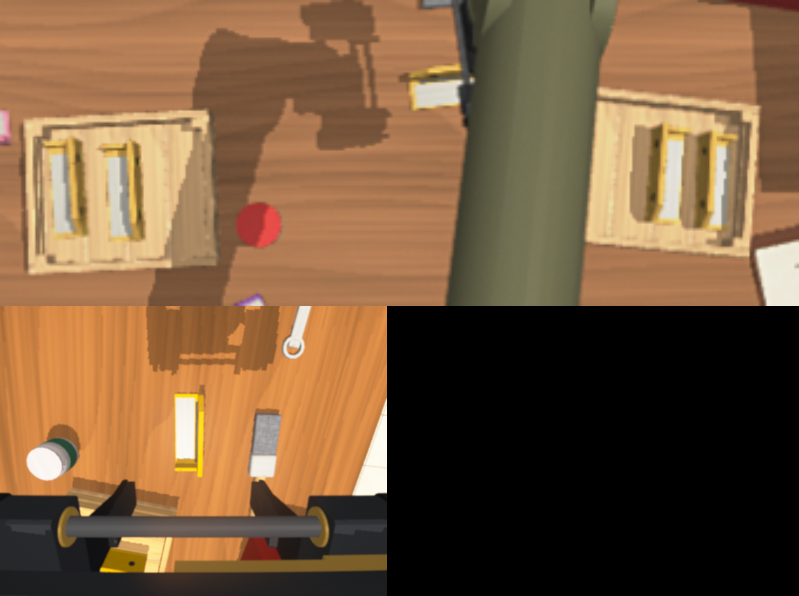

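A is in the left tray at crop (668,175), parallel to the stored one. B is at (188,432) in the wrist view, stop at the lower end, web right and ledge left; looking down towards the stop the web is on the left, so it is left-hand. The brush head at (265,445) is about 70 mm from the web, so I descend with the jaws only partly open.

```bash
python3 go.py .6563 -.0995 .083 6.2;  python3 -m creep '[[0.7,0.4,1,0.007,-0.009,0.01,0.6],[0.7,0.3,3,0,0,0,0.6],[0,0,4,0,0,0,0.6],[0,0,4,0,0,0,0.6],[0,0,2,0,0,0,0.6],[0,0,0,0,0,0,0.6]]'; python3 go.py .6563 -.0995 .083 6.2
```

```text
t 26.0 pos [ 0.6417 -0.093   0.2896] rot [179.62  -0.51   6.42] grip 0.0871 F [-0.2  0.3  0.2] q7 15.0
shift now [ 1.19  0.67 20.68] | in goal axes [ 1.38  0.8  20.66] | turn [ 0.007 -0.009  0.004]
time_s: 26.6
tool_pos: [0.6594, -0.1008, 0.1429]
tool_rot: [180.0, -0.0, 4.5]
force: [-0.9, -0.6, 0.6]
grip_width: 0.0539
t 26.6 pos [ 0.6594 -0.1008  0.1429] rot [ 1.7999e+02 -4.0000e-02  4.4800e+00] grip 0.0539 F [-0.9 -0.6  0.6] q7 16.0
shift now [-0.3  -0.15  5.99] | in goal axes [-0.29 -0.16  5.99] | turn [ 0.    -0.001 -0.03 ]
```

```bash
python3 -m creep '[[-0.3,-0.2,1.5,0,0,-0.03,0.6],[0,0,2,0,0,0,0.6],[0,0,1.3,0,0,0,0.6],[0,0,0.7,0,0,0,0.6],[0,0,0.3,0,0,0,0.6],[0,0,0,0,0,0,0.6]]'; python3 go.py .6563 -.0995 .083 6.2
```

```text
time_s: 27.2
tool_pos: [0.6587, -0.0997, 0.0844]
tool_rot: [179.9, -0.3, 6.2]
force: [0.4, -1.0, -0.4]
grip_width: 0.0526
t 27.2 pos [ 0.6587 -0.0997  0.0844] rot [179.91  -0.31   6.15] grip 0.0526 F [ 0.4 -1.  -0.4] q7 18.0
shift now [-0.24 -0.05  0.13] | in goal axes [-0.24 -0.05  0.14] | turn [ 0.002 -0.005 -0.001]
```

```bash
python3 -m creep '[[-0.2,0,0.1,0,-0.005,0,0.6],[0,0,0,0,0,0,0],[0,0,0,0,0,0,0],[0,0,0,0,0,0,0],[0,0,0,0,0,0,0],[0,0,0,0,0,0,0],[0,0,0,0,0,0,0],[0,0,0,0,0,0,0],[0,0,0,0,0,0,0],[0,0,0,0,0,0,0]]' 60; python3 -m creep '[[0,0,-0.5,0,0,0,0],[0,0,-1,0,0,0,0],[0,0,-2,0,0,0,0],[0,0,-3,0,0,0,0],[0,0,-4,0,0,0,0],[0,0,-4,0,0,0,0],[0,0,-3,0,0,0,0],[0,0,0,0,0,0,0]]'; python3 go.py .537 -.286 .25 84.1
```

```text
time_s: 28.2
tool_pos: [0.6575, -0.1004, 0.0867]
tool_rot: [179.9, -0.2, 6.2]
force: [-0.2, 0.3, 1.9]
grip_width: 0.0077
time_s: 29.0
tool_pos: [0.6547, -0.0991, 0.2645]
tool_rot: [180.0, 0.3, 6.1]
force: [1.0, -0.1, -3.6]
grip_width: 0.0076
t 29.0 pos [ 0.6547 -0.0991  0.2645] rot [179.99   0.32   6.13] grip 0.0076 F [ 1.  -0.1 -3.6] q7 16.0
shift now [-13.69  17.33   1.53] | in goal axes [-19.8   -9.78   1.45] | turn [-0.004  0.005 -1.361]
```

```bash
python3 -m creep '[[-0.9,1.1,0,0,0,0,0],[-1.7,2.2,0,0,0,0,0],[-1.7,2.2,0,0,0,0,0],[-1.7,2.2,0,0,0,0,0],[-1.7,2.2,0,0,0,0,0],[-1.7,2.2,0,0,0,0,0],[-1.7,2.2,0,0,0,0,0],[-1.7,2.2,0,0,0,0,0],[-0.9,1.1,0,0,0,0,0],[0,0,0,0,0,-0.136,0],[0,0,0,0,0,-0.136,0],[0,0,0,0,0,-0.136,0],[0,0,0,0,0,-0.136,0],[0,0,0,0,0,-0.136,0],[0,0,0,0,0,-0.136,0],[0,0,0,0,0,-0.136,0],[0,0,0,0,0,-0.136,0],[0,0,0,0,0,-0.136,0],[0,0,0,0,0,-0.136,0],[0,0,0,0,0,0,0]]'; python3 go.py .537 -.286 .2 84.1
```

```text
time_s: 31.0
tool_pos: [0.5058, -0.295, 0.2218]
tool_rot: [-176.0, -1.1, 86.9]
force: [0.3, -0.6, -4.1]
grip_width: 0.0072
t 31.0 pos [ 0.5058 -0.295   0.2218] rot [-176.05   -1.08   86.87] grip 0.0072 F [ 0.3 -0.6 -4.1] q7 116.0
shift now [1.03 3.21 1.98] | in goal axes [1.21 3.01 2.18] | turn [-0.069 -0.017  0.049]
```

```bash
python3 -m creep '[[0.4,1.1,0.4,-0.023,-0.006,0.016,0],[0.4,1.1,0.4,-0.023,-0.006,0.016,0],[0.3,1,0.4,-0.023,-0.006,0.016,0],[0,0,1,0,0,0,0],[0,0,0,0,0,0,0]]'; python3 go.py .537 -.286 .105 84.1; python3 look.py wBp .53 -.34 .01
python3 - <<'E'
from h import *
# web lines in tray frame from wrist cloud isn't needed; measure A web and wall from top
c=read("wrist"); X=cloud(c).reshape(-1,3); X=X[np.isfinite(X).all(1)]
a=np.radians(-5.9); q=X[:,:2]-[.5275,-.3474]; xt=q@[np.cos(a),np.sin(a)]; yt=q@[-np.sin(a),np.cos(a)]
s=(abs(xt-.045)<.012)
for y0 in range(-112,124,6):
    k=s&(abs(yt*1000-y0)<=3); print(y0,int(np.percentile(X[k,2],90)*1000) if k.any() else None,end=" | ")
E
```

```text
time_s: 31.5
tool_pos: [0.535, -0.2845, 0.1913]
tool_rot: [-179.5, -0.1, 83.1]
force: [-1.0, 0.1, -4.5]
grip_width: 0.0075
t 31.5 pos [ 0.535  -0.2845  0.1913] rot [-1.7952e+02 -1.3000e-01  8.3140e+01] grip 0.0075 F [-1.   0.1 -4.5] q7 111.0
shift now [-0.14  0.29  8.62] | in goal axes [-0.13  0.22  8.63] | turn [-0.008 -0.002 -0.017]
5341 web top rect mm [ 498.4 -332.4] [139.2 175.6] z 0.0586
ends [[509.79998779296875, -419.5], [487.0, -245.3000030517578]] yaw -82.5 mod 180;  low yellow median [ 0.512 -0.399  0.037]
-112 52 | -106 51 | -100 11 | -94 36 | -88 36 | -82 37 | -76 37 | -70 37 | -64 None | -58 60 | -52 59 | -46 11 | -40 11 | -34 16 | -28 21 | -22 21 | -16 22 | -10 24 | -4 25 | 2 60 | 8 60 | 14 None | 20 None | 26 None | 32 None | 38 None | 44 None | 50 132 | 56 132 | 62 155 | 68 155 | 74 11 | 80 11 | 86 11 | 92 11 | 98 11 | 104 44 | 110 53 | 116 52 | 122 None |
```

View pics/wBp.png

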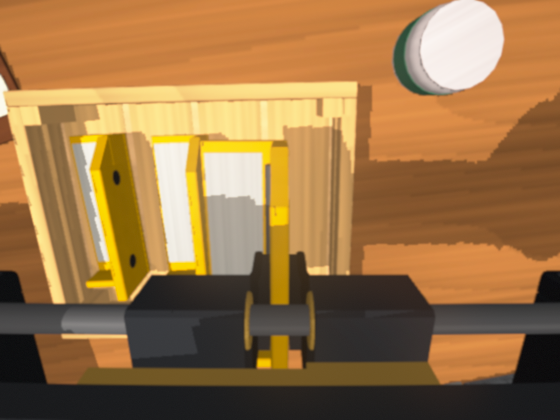

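B is over the free strip at (235,215), flipped in the view because the tool is rotated half a turn. Its web is at tray y = 64 mm; A's web is at about 5 mm and the inner wall at 105 mm, so it fits. I lower it.

```bash
python3 -m creep '[[-0.2,0.3,1.5,-0.008,-0.002,-0.017,0],[0,0,2,0,0,0,0],[0,0,2,0,0,0,0],[0,0,1.5,0,0,0,0],[0,0,1,0,0,0,0],[0,0,0,0,0,0,0]]'; python3 go.py .536 -.287 .097 84.1
```

```text
time_s: 32.2
tool_pos: [0.5389, -0.2905, 0.1131]
tool_rot: [179.6, 0.2, 83.9]
force: [-0.3, 0.7, -4.3]
grip_width: 0.0074
t 32.2 pos [ 0.5389 -0.2905  0.1131] rot [1.7965e+02 1.6000e-01 8.3870e+01] grip 0.0074 F [-0.3  0.7 -4.3] q7 113.0
shift now [ 0.32 -0.34  1.6 ] | in goal axes [ 0.32 -0.33  1.61] | turn [ 0.006  0.003 -0.004]
```

```bash
python3 -m creep '[[0.4,-0.3,0.3,0.006,0.003,0,0],[0,0,0.4,0,0,0,0],[0,0,0.3,0,0,0,0],[0,0,0.2,0,0,0,0],[0,0,0,0,0,0,0]]'; python3 go.py .536 -.287 .097 84.1
```

```text
time_s: 32.7
tool_pos: [0.5378, -0.2866, 0.1029]
tool_rot: [179.8, 0.0, 83.9]
force: [-0.6, -0.0, -4.3]
grip_width: 0.0074
t 32.7 pos [ 0.5378 -0.2866  0.1029] rot [1.7977e+02 5.0000e-02 8.3860e+01] grip 0.0074 F [-0.6 -0.  -4.3] q7 113.0
shift now [-0.06 -0.18  0.59] | in goal axes [-0.06 -0.17  0.59] | turn [ 0.004  0.001 -0.004]
```

```bash
python3 -m creep '[[0,-0.2,0.2,0.004,0,0,0],[0,0,0.2,0,0,0,0],[0,0,0.15,0,0,0,0],[0,0,0.15,0,0,0,0]]'; python3 -m creep '[[0,0,0.15,0,0,0,0],[0,0,0.15,0,0,0,0]]'
```

```text
time_s: 33.1
tool_pos: [0.5361, -0.2868, 0.0966]
tool_rot: [179.9, 0.1, 83.9]
force: [-4.1, 2.7, 8.9]
grip_width: 0.0074
time_s: 33.3
tool_pos: [0.5361, -0.2868, 0.0966]
tool_rot: [180.0, 0.0, 83.8]
force: [-4.2, 3.0, 6.9]
grip_width: 0.0076
```

Contact at the expected height. I release narrowly and retreat, then swing aside for the final check.

```bash
python3 -m creep '[[0,0,0,0,0,0,0.35],[0,0,0,0,0,0,0.35],[0,0,0,0,0,0,0.35],[0,0,0,0,0,0,0.35],[0,0,0,0,0,0,0.35],[0,0,0,0,0,0,0.35],[0,0,-1,0,0,0,0.35],[0,0,-2,0,0,0,0.35],[0,0,-3,0,0,0,0.35],[0,0,-4,0,0,0,0.35],[0,0,-4,0,0,0,0.35],[0,0,-4,0,0,0,0.35],[4,0,0,0,0,0,0.35],[4,0,0,0,0,0,0.35],[4,0,0,0,0,0,0.35],[4,0,0,0,0,0,0.35],[4,0,0,0,0,0,0.35],[4,0,0,0,0,0,0.35],[4,0,0,0,0,0,0.35],[0,0,0,0,0,0,0.35]]'
python3 - <<'E'
from h import *
c=read("top"); f=c["frame"]; cv2.imwrite("pics/final.png",cv2.resize(f[90:320,90:510],None,fx=1.9,fy=1.9))
X=cloud(c).reshape(-1,3); X=X[np.isfinite(X).all(1)]
for nm,o,yw in(("left",(.5275,-.3474),-5.9),("right",(.5036,.3221),2.9)):
    a=np.radians(yw); q=X[:,:2]-o; xt=q@[np.cos(a),np.sin(a)]; yt=q@[-np.sin(a),np.cos(a)]
    k=(X[:,2]>.05)&(X[:,2]<.075)&(abs(xt)<.08)&(abs(yt)<.1)
    r=(np.stack([xt,yt,X[:,2]],1)[k]*1000)
    lab=np.digitize(r[:,1],[-25,35] if nm=="left" else [20])
    for i in sorted(set(lab)):
        g=r[lab==i]; p=np.polyfit(g[:,0],g[:,1],1); print(nm,len(g),"x",np.percentile(g[:,0],[2,98]).round(),"y",g[:,1].mean().round(1),"deg",np.degrees(np.arctan(p[0])).round(1),"ztop",np.median(g[:,2]).round(1))
E
```

```text
time_s: 35.3
tool_pos: [0.5686, -0.0017, 0.2967]
tool_rot: [178.9, 0.2, 83.4]
force: [-0.5, 0.7, 0.0]
grip_width: 0.0304
left 163 x [-75.  77.] y -57.9 deg 2.2 ztop 57.9
left 126 x [-47.  58.] y 8.0 deg 1.5 ztop 59.1
left 146 x [-75.  73.] y 64.8 deg -0.3 ztop 58.6
right 146 x [-55.  73.] y -23.0 deg -2.1 ztop 58.7
right 126 x [-78.  77.] y 56.7 deg -3.0 ztop 58.9
```

View pics/final.png

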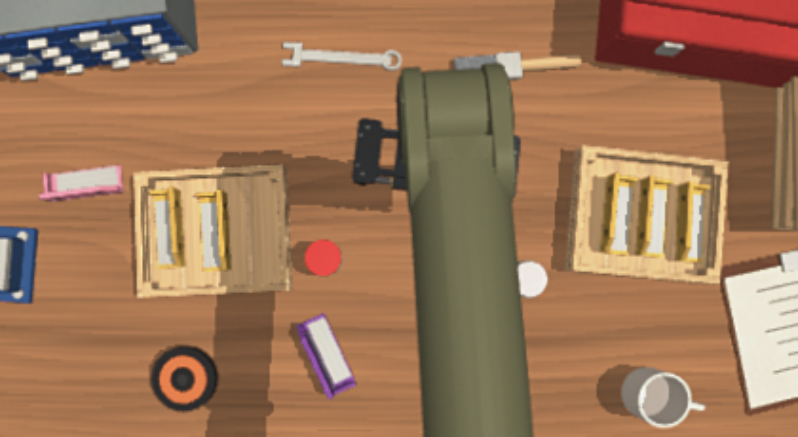

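The final picture shows three parallel brackets in the left-hand tray at (650,218) and two in the right-hand tray at (190,230). All web tops are at about 59 mm, level with the stored ones. The bystanders that can be seen have not moved.

```bash
python3 -c "
from cell import order; print(order.sign_off())"
```

```text
the job is handed in; nothing more can be done
None
```

All three loose brackets are in their trays and the job is handed in, at about 35 s of the 67 s allowed. The right-hand one is in the tray on the robot's left (y ≈ +0.32), and both left-hand ones are in the tray on its right (y ≈ -0.35). Each was lowered until the force showed it touching the floor, then released.

**Last checks:**
- **Brackets:** in the last top view, all web tops are at about 59 mm, level with the stored brackets. The placed webs are at tray y of about 8 and 65 mm (left tray) and -23 mm (right tray). They lie within about 2° of the tray axis, with stops to the +x wall.
- **Measurement limits:** some end-to-end extents in that check caught tray rim points, so I judged position along the tray from the release poses and the picture. Those put the web middles within about 5 mm of centre.
- **Other things on the bench:** the stored brackets and the bystanders look unmoved by eye. The arm hid part of the grease tin and the brush in the last picture.

**One slip:** my first lift on the right-hand bracket started before the slow fingers had closed. A wrist-camera check showed the bracket hadn't moved, and the second grasp held.

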